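# Slide the locked specimen carriage to its end stop

### The job

The carriage of the slide reading stage is locked to its rails by a spring catch. With the fingertips, press the black lock button on the carriage and keep it down while you push the carriage along the rails until it rests against the dark end-stop block beside the white window, then let go of the button so that it springs up and the carriage is locked there. Only push, pick nothing up, and leave the dropper bottle, the black canister and the dish beside the stage alone.

Things in the scene. Friction and masses are not known exactly. Their poses are not given: they have to be found in the camera images.
- stage: Slide reading stage, fixed to the worktop: grey housing 266 x 96 x 55 mm (local x, y, z) with base plate and two rails along x on top, 65 mm high. Origin: centre of the underside; local +x is the way to push. White window and dark end-stop block at the +x end, which points right and towards the robot. The bench frame's post stands at the worktop's left front corner, its beam 0.67 m above the front edge: reach in below it.
- carriage (a joint): Travel of the grey carriage along the stage's local +x, m: 0 = rearmost, 0.11 = at the rigid end stop; starts at 0 to 0.001. Carriage 120 x 78 mm, deck 89 mm above the worktop; front half a low frame with a glass slide, rear half the button and push plate. Drag when unlocked 1.5 to 3 N. With the button up it is locked and cannot be forced: it catches in notches every 10 mm (1 mm of play), one of them at the end stop.
- lock_button (a joint): How far the black lock button is pressed, m: 0 = up (locked), 0.006 = fully down. Spring: 3.3 N at the top, 5.5 N fully down, returns by itself. The carriage is free when it is pressed 4 mm or more; let go between two notches it stays about 3 mm down and springs up at the next notch.
- button_top (a point): Centre of the top of the lock button, a black ribbed flat button on the carriage just behind the push plate: 34 mm along the rails, 40 mm across, top 98 mm above the worktop when up, 9 mm above the deck. Moves with button and carriage. May be pressed anywhere; the carriage may be dragged by friction on the button or pushed at the push plate.
- dropper: Dropper bottle with red rubber bulb, 33 x 33 x 92 mm, loose, standing beside the stage; leave alone. Origin: centre of the underside.
- can: Black screw canister, 36 mm across, 54 mm high, loose, standing beside the stage; leave alone. Origin: centre of the underside.
- dish: Flat round culture dish, 65 mm across, 15 mm high, loose, beside the stage; leave alone. Origin: centre of the underside.
- push_face (a point): Middle of the rear face (looking to local -x) of the upright grey push plate on the carriage, 24 mm ahead (+x) of the button's centre, 107 mm above the worktop; plate 8 mm thick, 60 mm wide, top 123 mm above the worktop. Fingertips on the button push against this face towards +x to move the carriage.
- stop_face (a point): Middle of the face, looking to local -x, of the dark steel end-stop block (20 mm along the rails, 88 mm wide, top 87 mm above the worktop), against which the carriage's front must come to rest.

How it is judged:
On the way, in this order (a step that is already met when the one before it is completed fails the run):
1. the lock button is pressed while the carriage is still away from the stop (value of joint lock_button above 0.003 m and value of joint carriage below 0.05 m), for 0.1 s.
2. the carriage reaches the end stop with the button still held down (value of joint lock_button above 0.002 m and value of joint carriage above 0.107 m), for 0.1 s.
At the end, for the whole second after the job is handed in: The carriage stands still within 3 mm of its end stop, the lock button is up again (less than 1 mm pressed), and the bottle, canister and dish are within 20 mm of where they stood (value of joint carriage above 0.107 m and value of joint lock_button below 0.001 m and velocity of joint carriage between -0.005 and 0.005 m/s and distance of each of dropper, can, dish from where it was at the start of the episode below 0.02 m); the robot touches nothing.
It fails at once if the dropper bottle, the canister or the dish is pushed away, lifted or tipped (distance of any of dropper, can, dish from where it was at the start of the episode above 0.03 m or height (world z) of any of dropper, can, dish above 0.01 m or angle between any of dropper, can's own z axis and vertical above 0.5 rad).
It also fails if it takes over 40 s, if anything falls off the work surface, if the arm or the gripper's body presses on something with over 40 N, if the wrist force passes 120 N, or if a joint passes its speed limit or range.

### The arm

A 7-joint arm with a two-finger parallel gripper is mounted at the origin on a cart in front of the work surface, level with it; the furniture and walls round the work are solid. World frame = base frame: x ahead of the robot, y to its left, z up, the work surface at z = 0. Lengths are in m, angles in rad, forces in N, time in s.
With the tool pointing down it reaches from about 0.425 to 0.875 m from the base axis. Payload 4.7 kg.
Tool frame: the origin (TCP) lies at the centre of the arm's flange, where the gripper is bolted on; the fingertips stand 182 mm ahead of it and the grasp point (between the pads) lies 164 mm ahead of it; z points along the fingers, y is the line along which they close (so a half turn about z gives the same grasp; the last joint's range is limited). The gripper opens to 87 mm and grips with 3 to 60 N. Pads are 19 mm wide; open, the fingers measure 117 mm over their backs; the gripper's body (75 mm by 190 mm) begins 51 mm behind the grasp point.
Start: joints at [-1.281, 0.321, -0.07, 1.45, 0.023, 1.371, -0.057], TCP at [0.177, 0.625, 0.405] pointing down, gripper open.
Joint ranges: [-2.86, 2.86], [-0.3, 2.09], [-1.38, 1.24], [0.06, 2.45], [-1.56, 4.7], [0.09, 2.05], [-2.69, 2.69]. Speed limits (rad/s): [2.57, 2.57, 3.14, 3.14, 3.14, 3.14, 3.14].

### API

Orientations are given as a rotation vector (axis times angle).
In Python, from cell import telemetry, capture, calibration, r gives the robot as it stands.
- The arm moves only by the shell command python3 -m crank 'ROWS' [OPENING]. ROWS is JSON, a list of rows, each a list of 2 entries, a list of its own where there are three numbers: the shift along the tool's x, y, z in m, then the turn about the tool's z in rad. In form: [[[dx, dy, dz], roll], ...]. A call has 1 to 8 rows; each row is the pose to reach, as a shift and turn from the pose commanded when the call began, along the tool's axes at that moment; what a row does not reach only later rows make up. A row lasts 1/12 s, in which the tool goes at most 41.7 mm and 7.16 degrees, less where a joint would pass 70% of its speed; a pose out of reach is approached as far as the arm can. A call with a gripper value outside its range is refused whole. OPENING is the closure, from -1 (fully open) to 1 (shut), set as the call begins (- or left out, the last holds). The fingers move at their own pace and stop on an object; the grip force is fixed at half the most. Time passes only in rows, so rows that repeat a pose let the fingers close. It gives the time, the measured TCP pose, the force, the opening and the grip force at its end, in the units of the state.
- telemetry.sense(): the state, without advancing time (a new reading comes with each control period).
- capture(name): name is "side" or "top"; returns (picture, depth): 384x512x3 uint8, red, green, blue; 384x512 float32, m along the optical axis (not along the pixel's ray), 0 where there is no reading.
- calibration(name): a dict with "fov_y" (degrees; the focal length in pixels is half the picture's height over the tangent of half this angle, whatever the lens; pixels are square), "cx", "cy" (the principal point, pixels), "distortion" ([k1, k2, p1, p2, k3] as OpenCV has them; the pictures are not rectified), "R" (3x3) and "t" (3): a world point X has camera coordinates R X + t. Camera axes: x right, y down, z forward; pixel columns grow to the right and rows downward; lengths in m; the calibration is good to about 2 mm. A picture is of the moment at which its call begins. calibration takes no time and is no camera call.
- r.hand_in(): hands the job in; it is judged then, once.
The state is a dict: "clock": time; "joint_pos": joint angles; "joint_vel": joint speeds; "joint_torque": joint torques, N m; "position": TCP position; "orientation": TCP orientation; "ft_force": force on the tool from outside, world axes, zero at the start; "torque": the same for the moment, N m; "width": opening from 0.0 (shut) to 1.0 (fully open); "gripper_force": force on a finger pad.
Only numpy, scipy, OpenCV 4.12 (cv2) and the standard library are available. Lean on these libraries where they do the work, as an engineer would, in place of code of your own. Each camera call takes 0.05 s, during which the arm holds its last target. There are 200 camera calls.

## Working session

There is one attempt and no reset: what is moved stays moved. The work goes in short steps, Python scripts to look and compute and a shell command to move; the robot and the scene stay as the last step left them, time stands still between calls to the robot, and variables do not carry over. Pictures are saved under pics/ and viewed, at most 10 in all, crops included, and the job is handed in when it is done.

```bash
mkdir -p pics
cat > h.py <<'E'
import numpy as np, cv2
from cell import telemetry, capture, calibration, r
def cam(n):
    c=calibration(n); f=192/np.tan(np.radians(c['fov_y'])/2)
    return c,np.array([[f,0,c['cx']],[0,f,c['cy']],[0,0,1]]),np.array(c['distortion'],float),np.array(c['R']),np.array(c['t'])
def ray(n,px):
    c,K,D,R,t=cam(n); u=cv2.undistortPoints(np.array(px,float).reshape(-1,1,2),K,D).reshape(-1,2)
    return -R.T@t,(R.T@np.c_[u,np.ones(len(u))].T).T
def plane(n,px,z):
    o,d=ray(n,px); return o+d*((z-o[2])/d[:,2])[:,None]
def cloud(n,dep):
    v,u=np.mgrid[:384,:512]; o,d=ray(n,np.c_[u.ravel(),v.ravel()])
    P=(o+d*dep.reshape(-1,1)).reshape(384,512,3); P[dep==0]=np.nan; return P
def proj(n,X):
    c,K,D,R,t=cam(n); return cv2.projectPoints(np.array(X,float).reshape(-1,1,3),cv2.Rodrigues(R)[0],t,K,D)[0].reshape(-1,2)
E
python3 - <<'E'
from h import *
ims=[]
for n in ("side","top"):
    p,d=capture(n); np.savez(f"/tmp/{n}.npz",p=p,d=d)
    cv2.imwrite(f"pics/{n}0.png",cv2.resize(p[...,::-1],(768,576),interpolation=cv2.INTER_CUBIC)); c,K,D,R,t=cam(n); print(n,K[0,0],D,-R.T@t,R[2])
s=telemetry.sense(); print({k:np.round(s[k],3) for k in s})
E
```

```text
side 484.45069278826674 [-0.16223759  0.          0.          0.          0.        ] [0.92574096 0.11874366 0.78111167] [-0.52536238 -0.35991843 -0.77100784]
top 376.0388560347488 [0.01817288 0.         0.         0.         0.        ] [ 0.38604132 -0.22186607  0.93764112] [ 0.07068945  0.02067952 -0.99728399]
{'clock': np.float64(0.1), 'joint_pos': array([-1.281,  0.322, -0.07 ,  1.452,  0.023,  1.371, -0.057]), 'joint_vel': array([ 0.   , -0.001,  0.   , -0.003,  0.001, -0.   , -0.001]), 'joint_torque': array([-0.0000e+00, -4.9257e+01, -4.0600e-01, -3.1340e+01, -6.4000e-02,
        3.9000e-02,  0.0000e+00]), 'position': array([0.177, 0.625, 0.404]), 'orientation': array([-4.320e-01, -3.112e+00,  3.000e-03]), 'ft_force': array([-0.076,  0.557, -0.304]), 'torque': array([-0.025, -0.025, -0.008]), 'gripper_force': np.float64(0.0), 'width': np.float64(1.001)}
```

View pics/side0.png

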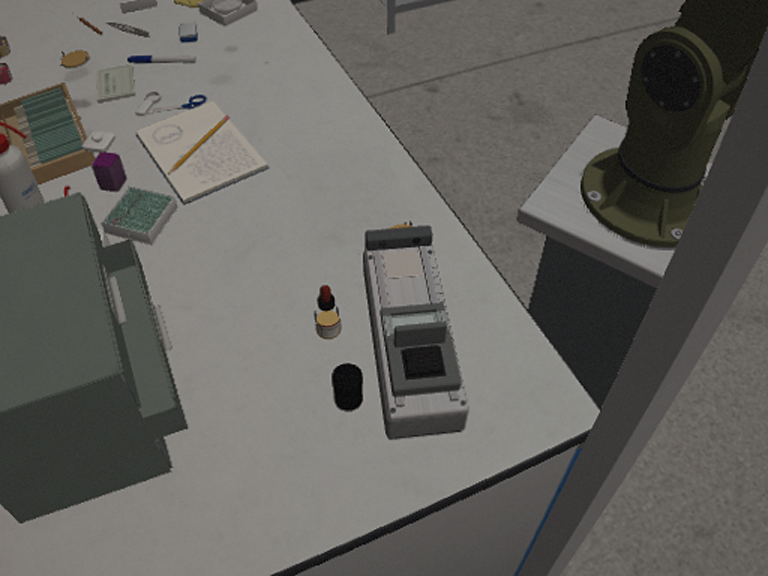

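View pics/top0.png

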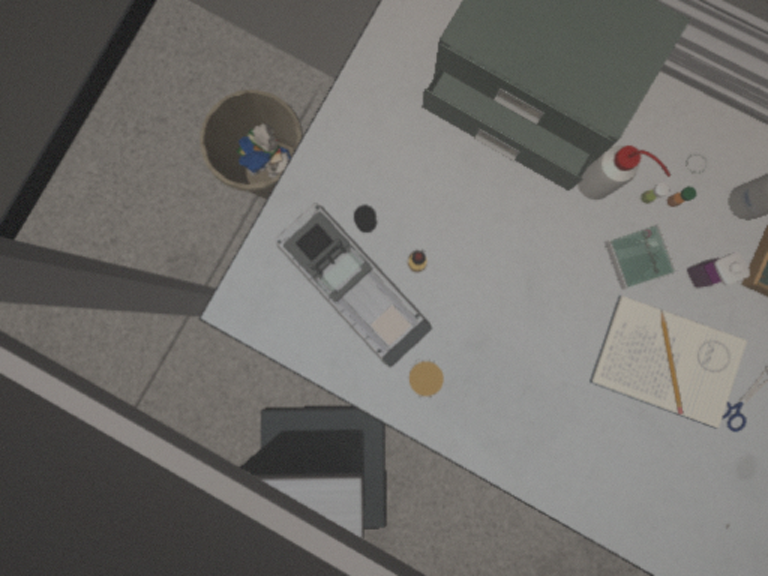

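The side view shows the stage with its button at about (424,362) and the plate at (420,333). The stop is at (398,237), the bottle at (327,315) and the canister at (348,387), all in 768-wide pixels. In the top view the button is at (314,242), the stop at (408,340), the canister at (365,218), the bottle at (417,260) and the dish at (426,379).

Run:
```python
from h import *
B={}; C={}
for n,(u,v) in (("side",(283,241)),("top",(209,161))):
    z=np.load(f"/tmp/{n}.npz"); p,d=z['p'],z['d']; P=cloud(n,d)
    g=cv2.cvtColor(p,cv2.COLOR_RGB2GRAY); w=25
    m=np.zeros_like(g); m[v-w:v+w,u-w:u+w]=(g[v-w:v+w,u-w:u+w]<48)*255
    m=cv2.morphologyEx(m,cv2.MORPH_OPEN,np.ones((3,3)))
    k,l,st,ce=cv2.connectedComponentsWithStats(m); i=l[v,u]; 
    print(n,g[v,u],i,st[i],ce[i]); B[n]=ce[i]; print(" cloud med",np.nanmedian(P[l==i],0))
    # stage deck/housing points
    Q=P.reshape(-1,3); ok=(Q[:,2]>.045)&(Q[:,2]<.13)
    M=(ok.reshape(384,512)*255).astype(np.uint8); k,l,st,ce=cv2.connectedComponentsWithStats(M)
    i=l[v,u]; S=P[l==i]; rc=cv2.minAreaRect(S[:,:2].astype(np.float32)); print(" stage rect",rc, len(S)); print(cv2.boxPoints(rc))
    C[n]=S
o1,d1=ray("side",B["side"]);o2,d2=ray("top",B["top"])
s=np.linalg.lstsq(np.c_[d1[0],-d2[0]],o2-o1,rcond=None)[0]
a,b=o1+s[0]*d1[0],o2+s[1]*d2[0]; print("button tri",(a+b)/2,"gap",np.linalg.norm(a-b))
for n in B: print(n,"button at z=.098",plane(n,[B[n]],.098))
for nm,t,sd,zz in (("can",(365,218),(348,370),.054),("drop",(418,257),(325,290),.09),("dish",(426,379),None,.015)):
    print(nm,plane("top",[np.array(t)/1.5],zz), plane("side",[np.array(sd)/1.5],zz) if sd else "")
```

```text
side 25 2 [268 230  29  23 547] [281.70201097 241.21937843]
 cloud med [ 0.52641338 -0.0988203   0.09858431]
 stage rect ((0.46180853247642517, -0.1545487344264984), (0.2719069719314575, 0.09696215391159058), 41.668277740478516) 6620
[[ 0.32801938 -0.20871723]
 [ 0.39248145 -0.28114858]
 [ 0.5955977  -0.10038024]
 [ 0.5311356  -0.02794889]]
top 53 0 [     0      0    512    384 196608] [255.5 191.5]
 cloud med [ 0.45131085 -0.20164646 -0.00056066]
 stage rect ((0.4621778726577759, -0.15323643386363983), (0.2704426944255829, 0.0959421694278717), 41.55419921875) 4618
[[ 0.3291673  -0.20703444]
 [ 0.39280844 -0.2788307 ]
 [ 0.59518844 -0.09943843]
 [ 0.5315473  -0.02764216]]
button tri [ 0.44946902 -0.17350388 -0.05678917] gap 0.05791671645856446
side button at z=.098 [[ 0.52684808 -0.09841841  0.098     ]]
top button at z=.098 [[ 0.45082335 -0.20275567  0.098     ]]
can [[ 0.56494891 -0.17490783  0.054     ]] [[ 0.56132786 -0.17875875  0.054     ]]
drop [[ 0.49617591 -0.25595951  0.09      ]] [[ 0.50182489 -0.25602263  0.09      ]]
dish [[ 0.30684549 -0.2672385   0.015     ]]
```

Run:
```python
from h import *
z=np.load("/tmp/top.npz"); p,d=z['p'],z['d']; P=cloud("top",d)
g=cv2.cvtColor(p,cv2.COLOR_RGB2GRAY).astype(np.uint8); u,v=209,161;w=20
m=np.zeros_like(g); m[v-w:v+w,u-w:u+w]=(g[v-w:v+w,u-w:u+w]<62)*255
k,l,st,ce=cv2.connectedComponentsWithStats(m); i=l[v,u]; c=ce[i]; print(st[i],c,plane("top",[c],.098))
s=np.array([281.7,241.2]);o1,d1=ray("side",s);o2,d2=ray("top",c)
q=np.linalg.lstsq(np.c_[d1[0],-d2[0]],o2-o1,rcond=None)[0];a,b=o1+q[0]*d1[0],o2+q[1]*d2[0];print("tri",(a+b)/2,np.linalg.norm(a-b))
print("corner",plane("top",[(137,212)],0),"edge",plane("top",[(433,384)],0))
for uv in ((40,185),(100,190),(130,197),(20,240),(100,280),(200,340),(250,370),(150,180),(10,310),(200,300),(220,290)): print(uv,P[uv[1],uv[0]].round(3),p[uv[1],uv[0]])
zs=np.load("/tmp/side.npz"); Q=cloud("side",zs['d'])
for uv in ((450,200),(400,300),(440,240),(480,120),(380,340)): print("side",uv,Q[uv[1],uv[0]].round(3))
```

```text
[198 150  23  23 285] [209.07017544 161.07368421] [[ 0.52190694 -0.09921745  0.098     ]]
tri [ 0.52325185 -0.09928482  0.09280638] 0.0019342995389075362
corner [[0.41309193 0.09727699 0.        ]] edge [[-0.00811081 -0.61268856  0.        ]]
(40, 185) [0.443 0.101 0.402] [77 74 73]
(100, 190) [0.451 0.098 0.21 ] [76 73 70]
(130, 197) [0.448 0.098 0.047] [81 77 76]
(20, 240) [ 0.376 -0.059  0.688] [67 65 63]
(100, 280) [ 0.348 -0.109  0.68 ] [66 65 64]
(200, 340) [ 0.308 -0.178  0.684] [66 64 62]
(250, 370) [ 0.29  -0.21   0.686] [64 63 60]
(150, 180) [ 0.584  0.308 -0.797] [100  96  91]
(10, 310) [ 0.345 -0.096  0.751] [58 58 58]
(200, 300) [ 0.108  0.014 -0.421] [48 49 50]
(220, 290) [ 0.111 -0.037 -0.59 ] [49 50 48]
side (450, 200) [0.466 0.113 0.299]
side (400, 300) [0.469 0.115 0.022]
side (440, 240) [0.473 0.126 0.225]
side (480, 120) [0.462 0.105 0.432]
side (380, 340) [ 0.469  0.119 -0.154]
```

```bash
echo 'from h import *
s=telemetry.sense();print([list(np.round(s[k],4)) for k in ("joint_pos","position","orientation","ft_force")],round(float(s["clock"]),2))'>st.py
python3 -m crank '[[[0,-0.025,0],0],[[0,-0.05,0],0],[[0,-0.075,0],0],[[0,-0.1,0],0],[[0,-0.125,0],0],[[0,-0.125,0],0]]' 1; python3 st.py
python3 -m crank '[[[0,-0.025,0],0],[[0,-0.05,0],0],[[0,-0.075,0],0],[[0,-0.1,0],0],[[0,-0.125,0],0],[[0,-0.15,0],0],[[0,-0.15,0],0]]'; python3 st.py
```

```text
clock: 0.6
position: [0.142, 0.5018, 0.4044]
orientation: [-0.432, -3.112, 0.005]
ft_force: [-0.3, 1.0, -0.5]
width: 0.63
gripper_force: 0.0
[[np.float64(-1.2663), np.float64(0.054), np.float64(-0.0826), np.float64(1.7644), np.float64(0.0049), np.float64(1.3266), np.float64(-0.0548)], [np.float64(0.142), np.float64(0.5018), np.float64(0.4044)], [np.float64(-0.4316), np.float64(-3.1118), np.float64(0.0052)], [np.float64(-0.3042), np.float64(0.9938), np.float64(-0.5151)]] 0.6
clock: 1.18
position: [0.1014, 0.3581, 0.4045]
orientation: [0.432, 3.112, -0.002]
ft_force: [-0.1, 0.0, -0.8]
width: 0.095
gripper_force: 0.0
[[np.float64(-1.2555), np.float64(-0.2784), np.float64(-0.0912), np.float64(2.0613), np.float64(-0.0253), np.float64(1.3592), np.float64(-0.0429)], [np.float64(0.1014), np.float64(0.3581), np.float64(0.4045)], [np.float64(0.4319), np.float64(3.1116), np.float64(-0.0024)], [np.float64(-0.0565), np.float64(0.041), np.float64(-0.7645)]] 1.18
```

```bash
cat > plan.py <<'E'
import sys
from h import *
from scipy.spatial.transform import Rotation as Ro
def rows(way,th):  # way: world xyz targets; th: final tool-x angle (deg), linear
    s=telemetry.sense(); R=Ro.from_rotvec(s["orientation"]).as_matrix(); p=np.array(s["position"])
    t0=np.degrees(np.arctan2(R[1,0],R[0,0])); dr=-np.radians((th-t0+180)%360-180) if not isinstance(th,tuple) else th[0]
    print("theta",t0.round(1),"[" + ",".join("[[%g,%g,%g],%g]"%(*np.round(R.T@(np.array(w)-p),3),round(dr*(i+1)/len(way),3)) for i,w in enumerate(way))+"]")
def arc(a0,a1,r0,r1,z0,z1,n=8):
    return [(rr*np.cos(a),rr*np.sin(a),z) for a,rr,z in zip(np.radians(np.linspace(a0,a1,n+1))[1:],np.linspace(r0,r1,n+1)[1:],np.linspace(z0,z1,n+1)[1:])]
E
python3 -c "
from plan import *
rows(arc(74,46,.372,.358,.4045,.34),164.2-54.7)"
```

```text
theta 164.2 [[[-0.024,-0.003,0.008],0.119],[[-0.046,-0.007,0.016],0.239],[[-0.068,-0.012,0.024],0.358],[[-0.089,-0.018,0.032],0.477],[[-0.11,-0.026,0.04],0.597],[[-0.131,-0.035,0.049],0.716],[[-0.15,-0.045,0.057],0.835],[[-0.169,-0.057,0.065],0.955]]
```

```bash
python3 -m crank '[[[-0.024,-0.003,0.008],0.119],[[-0.046,-0.007,0.016],0.239],[[-0.068,-0.012,0.024],0.358],[[-0.089,-0.018,0.032],0.477],[[-0.11,-0.026,0.04],0.597],[[-0.131,-0.035,0.049],0.716],[[-0.15,-0.045,0.057],0.835],[[-0.169,-0.057,0.065],0.955]]'; python3 st.py; python3 -c "
from plan import *
rows(arc(46,18,.358,.355,.34,.34),164.2-109.4)"
```

```text
clock: 1.85
position: [0.2505, 0.2599, 0.3394]
orientation: [1.821, 2.56, 0.001]
ft_force: [-0.2, 0.0, -0.5]
width: 0.007
gripper_force: 0.0
[[np.float64(-0.9619), np.float64(-0.2694), np.float64(0.0723), np.float64(2.1862), np.float64(0.0207), np.float64(1.2235), np.float64(-0.565)], [np.float64(0.2505), np.float64(0.2599), np.float64(0.3394)], [np.float64(1.8209), np.float64(2.5597), np.float64(0.001)], [np.float64(-0.1861), np.float64(0.0406), np.float64(-0.4667)]] 1.85
theta 109.1 [[[-0.022,0.006,-0.001],0.119],[[-0.042,0.014,-0.001],0.237],[[-0.063,0.021,-0.001],0.356],[[-0.084,0.026,-0.001],0.474],[[-0.105,0.029,-0.001],0.593],[[-0.127,0.032,-0.001],0.711],[[-0.149,0.033,-0.001],0.83],[[-0.17,0.033,-0.001],0.948]]
```

```bash
python3 -m crank '[[[-0.01,0.002,0],0.119],[[-0.02,0.005,0],0.237],[[-0.02,0.005,0],0.356],[[-0.02,0.005,0],0.474],[[-0.02,0.005,0],0.593],[[-0.02,0.005,0],0.711],[[-0.02,0.005,0],0.83],[[-0.02,0.005,0],0.948]]'; python3 -c "
from plan import *
rows([arc(43,42,.355,.352,.34,.34)[7]]*4+arc(42,26,.352,.352,.34,.34,4),0)"
```

```text
clock: 2.52
position: [0.2612, 0.2434, 0.3398]
orientation: [-2.789, -1.446, -0.001]
ft_force: [-0.4, 0.2, 0.1]
width: 0.006
gripper_force: 0.0
theta 54.8 [[[-0.006,0.005,-0],0.12],[[-0.006,0.005,-0],0.239],[[-0.006,0.005,-0],0.359],[[-0.006,0.005,-0],0.478],[[-0.012,0.029,-0],0.598],[[-0.02,0.052,-0],0.718],[[-0.03,0.074,-0],0.837],[[-0.041,0.096,-0],0.957]]
```

```bash
python3 -m crank '[[[-0.006,0.005,0],0.12],[[-0.006,0.005,0],0.239],[[-0.006,0.005,0],0.359],[[-0.006,0.005,0],0.478],[[-0.012,0.029,0],0.598],[[-0.02,0.052,0],0.718],[[-0.03,0.074,0],0.837],[[-0.041,0.096,0],0.957]]'; python3 st.py; python3 -c "
from plan import *
rows(arc(26,2,.352,.352,.34,.34),0)"
python3 - <<'E'
from h import *
p,d=capture("top"); P=cloud("top",d); cv2.imwrite("pics/top1.png",cv2.resize(p[...,::-1],(768,576)))
np.savez("/tmp/top1.npz",p=p,d=d)
p0=np.load("/tmp/top.npz")['d']
n=(abs(d-p0)>.03)&(d>0)&(P[...,2]>.1)
Q=P[n]; 
for lo in np.arange(.0,.5,.05):
    rr=np.hypot(Q[:,0],Q[:,1]); k=(rr>lo)&(rr<lo+.05)
    if k.sum()>5: print(lo.round(2),k.sum(),np.percentile(Q[k,2],98).round(3),Q[k].max(0).round(3))
E
```

```text
clock: 3.18
position: [0.3172, 0.1539, 0.3399]
orientation: [-3.141, -0.001, -0.001]
ft_force: [0.6, 0.8, -0.4]
width: 0.005
gripper_force: 0.0
[[np.float64(-0.5378), np.float64(-0.2866), np.float64(0.0091), np.float64(2.1989), np.float64(0.0029), np.float64(1.2286), np.float64(-2.1003)], [np.float64(0.3172), np.float64(0.1539), np.float64(0.3399)], [np.float64(-3.1414), np.float64(-0.0009), np.float64(-0.0012)], [np.float64(0.5786), np.float64(0.7918), np.float64(-0.3554)]] 3.18
theta 0.0 [[[0.007,0.016,-0],0],[[0.014,0.033,-0],0],[[0.019,0.051,-0],0],[[0.024,0.069,-0],0],[[0.028,0.087,-0],0],[[0.031,0.105,-0],0],[[0.033,0.123,-0],0],[[0.034,0.142,-0],0.001]]
0.25 42 0.271 [0.294 0.069 0.271]
0.3 723 0.718 [0.344 0.147 0.776]
0.35 785 0.73 [0.386 0.187 0.783]
0.45 9 0.475 [0.474 0.129 0.476]
```

View pics/top1.png

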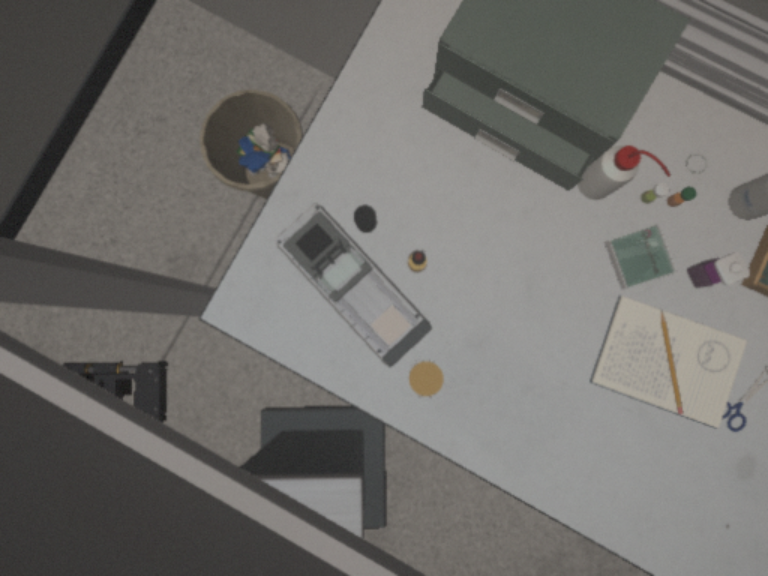

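The gripper body shows at about (120,390), left of the post and in front of it, and the stage hasn't changed. I'll get the shoulder height from the joint cap at (675,75) in the first side view. That gives how much room there is under the beam.

```bash
python3 - <<'E'
from h import *
z=np.load("/tmp/side.npz"); P=cloud("side",z['d'])
for uv in ((448,50),(440,55),(455,45),(430,160)): print(uv,P[uv[1],uv[0]].round(3))
E
python3 -m crank '[[[0.007,0.016,0],0],[[0.014,0.033,0],0],[[0.019,0.051,0],0],[[0.024,0.069,0],0],[[0.028,0.087,0],0],[[0.031,0.105,0],0],[[0.033,0.123,0],0],[[0.034,0.142,0],0]]'; python3 st.py
python3 -c "
from plan import *
rows(arc(2,-11,.352,.355,.34,.335,6),0)"
python3 - <<'E'
from h import *
p,d=capture("side"); P=cloud("side",d); cv2.imwrite("pics/side1.png",cv2.resize(p[...,::-1],(768,576)))
np.savez("/tmp/side1.npz",p=p,d=d)
E
```

```text
(448, 50) [ 0.061 -0.017  0.257]
(440, 55) [ 0.058 -0.029  0.238]
(455, 45) [ 0.067 -0.006  0.277]
(430, 160) [0.106 0.032 0.01 ]
clock: 3.9
position: [0.3517, 0.0119, 0.3399]
orientation: [3.142, 0.011, 0.001]
ft_force: [0.5, 0.4, -0.9]
width: 0.005
gripper_force: 0.0
[[np.float64(-0.2305), np.float64(-0.2951), np.float64(0.1021), np.float64(2.2032), np.float64(0.0316), np.float64(1.2316), np.float64(-1.7073)], [np.float64(0.3517), np.float64(0.0119), np.float64(0.3399)], [np.float64(3.1415), np.float64(0.0106), np.float64(0.001)], [np.float64(0.4932), np.float64(0.3882), np.float64(-0.9307)]] 3.9
theta 0.4 [[[0.001,0.013,0.001],0.001],[[0.001,0.026,0.002],0.002],[[0,0.04,0.002],0.003],[[-0,0.053,0.003],0.004],[[-0.002,0.066,0.004],0.006],[[-0.004,0.08,0.005],0.007]]
```

View pics/side1.png

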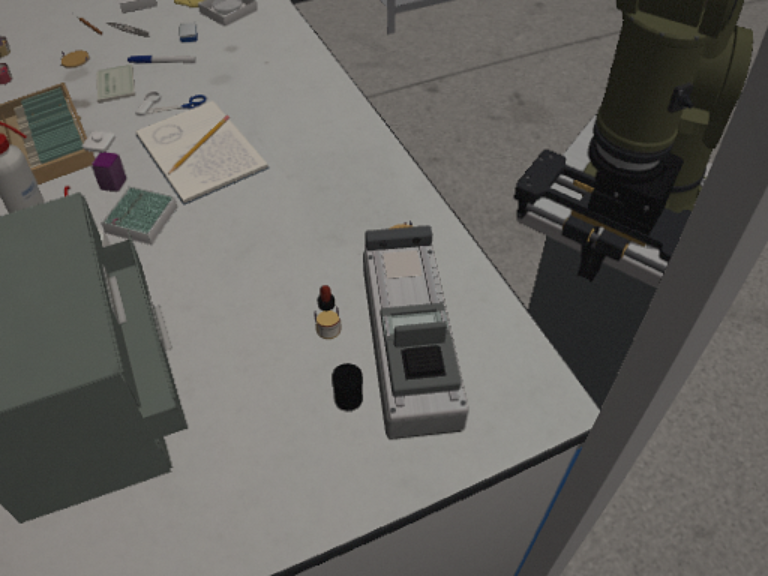

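```bash
python3 -m crank '[[[0,0.013,0.003],0],[[0,0.03,0.006],0],[[0,0.047,0.01],0],[[0,0.064,0.015],0],[[0,0.082,0.02],0],[[0.01,0.084,0.025],0],[[0.03,0.084,0.03],0],[[0.05,0.084,0.03],0]]'; python3 st.py
python3 -c "
from plan import *
rows([(.41+.0145*i,-.074-.003*i,.31) for i in range(1,9)],41.7)"
python3 - <<'E'
from h import *
p,d=capture("side"); P=cloud("side",d); cv2.imwrite("pics/side2.png",cv2.resize(p[...,::-1],(768,576)))
E
```

```text
clock: 4.62
position: [0.402, -0.0715, 0.3089]
orientation: [-3.142, -0.008, 0.001]
ft_force: [0.7, 0.2, 0.5]
width: 0.005
gripper_force: 0.0
[[np.float64(-0.17), np.float64(-0.1373), np.float64(0.2632), np.float64(2.1407), np.float64(0.0394), np.float64(1.1346), np.float64(-1.4917)], [np.float64(0.402), np.float64(-0.0715), np.float64(0.3089)], [np.float64(-3.1416), np.float64(-0.0077), np.float64(0.0013)], [np.float64(0.7387), np.float64(0.2301), np.float64(0.5475)]] 4.62
theta 0.3 [[[0.022,0.006,-0.001],-0.09],[[0.037,0.009,-0.001],-0.181],[[0.051,0.012,-0.001],-0.271],[[0.066,0.015,-0.001],-0.361],[[0.08,0.018,-0.001],-0.452],[[0.095,0.021,-0.001],-0.542],[[0.109,0.024,-0.001],-0.633],[[0.124,0.027,-0.001],-0.723]]
```

View pics/side2.png

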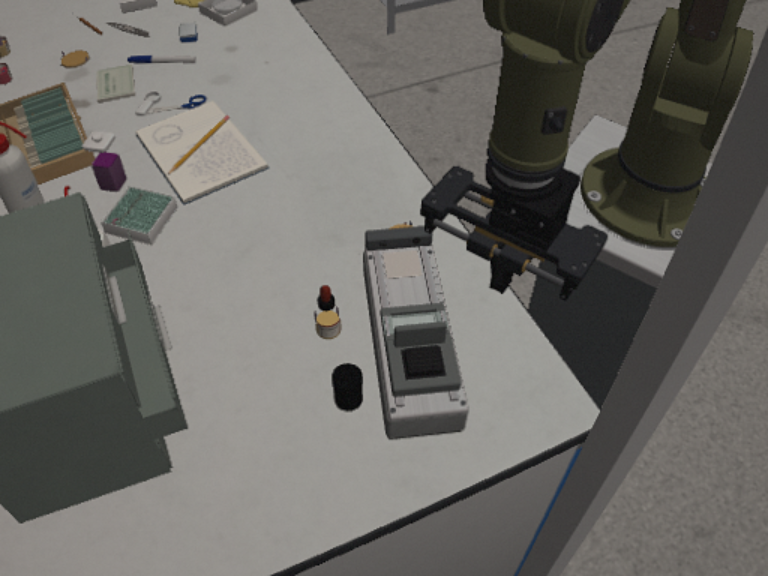

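The hand is past the post and under the beam, with its fingertips at about (500,285) near the front edge. The stage is untouched, so I'll move above the button next.

```bash
python3 -m crank '[[[0.022,0.006,-0.001],-0.09],[[0.037,0.009,-0.001],-0.181],[[0.051,0.012,-0.001],-0.271],[[0.066,0.015,-0.001],-0.361],[[0.08,0.018,-0.001],-0.452],[[0.095,0.021,-0.001],-0.542],[[0.109,0.024,-0.001],-0.633],[[0.124,0.027,-0.001],-0.723]]'; python3 st.py
python3 -c "
from plan import *
rows([(.523,-.1015,.30)],41.7)"
python3 - <<'E'
from h import *
for n in ("side","top"):
    p,d=capture(n); np.savez(f"/tmp/{n}3.npz",p=p,d=d); q=p[150:300,200:400] if n=="side" else p[90:240,140:340]; cv2.imwrite(f"pics/{n}3.png",cv2.resize(q[...,::-1],(800,600),interpolation=cv2.INTER_CUBIC))
E
```

```text
clock: 5.33
position: [0.5268, -0.0973, 0.3104]
orientation: [2.932, 1.127, -0.001]
ft_force: [0.1, -0.1, -0.4]
width: 0.009
gripper_force: 0.0
[[np.float64(-0.1521), np.float64(0.1473), np.float64(0.3102), np.float64(1.8651), np.float64(-0.0488), np.float64(1.1367), np.float64(-0.6612)], [np.float64(0.5268), np.float64(-0.0973), np.float64(0.3104)], [np.float64(2.932), np.float64(1.1273), np.float64(-0.0006)], [np.float64(0.1332), np.float64(-0.0841), np.float64(-0.3674)]] 5.33
theta 42.1 [[[-0.006,0.001,0.01],0.006]]
```

View pics/side3.png

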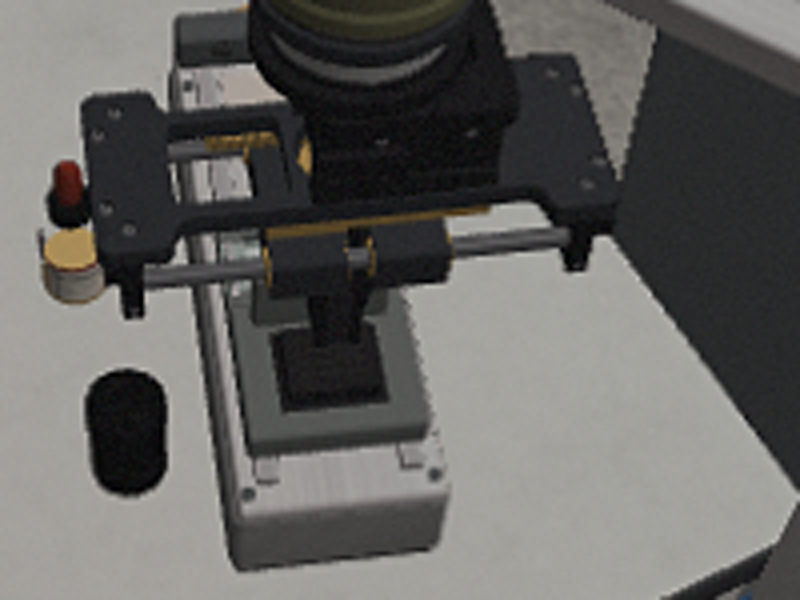

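The fingers are over the button, just behind the push plate (crop about (335,340)). The bottle and canister are clear and well below the hand, so I'll press.

```bash
python3 -m crank '[[[-0.002,0,0.015],0.006],[[-0.003,0,0.024],0.006],[[-0.003,0,0.029],0.006],[[-0.003,0,0.032],0.006],[[-0.003,0,0.034],0.006],[[-0.003,0,0.034],0.006]]'; python3 st.py
```

```text
clock: 5.93
position: [0.5229, -0.0992, 0.2769]
orientation: [-2.938, -1.11, 0.001]
ft_force: [-3.5, 1.1, 4.5]
width: 0.005
gripper_force: 2.2
[[np.float64(-0.1454), np.float64(0.1761), np.float64(0.3106), np.float64(1.9066), np.float64(-0.0616), np.float64(1.0691), np.float64(-0.6577)], [np.float64(0.5229), np.float64(-0.0992), np.float64(0.2769)], [np.float64(-2.9378), np.float64(-1.1103), np.float64(0.0012)], [np.float64(-3.4511), np.float64(1.0541), np.float64(4.5184)]] 5.93
```

```bash
python3 -m crank '[[[0,0,0.002],0],[[0,0,0.004],0],[[0,0,0.004],0]]'; python3 st.py
```

```text
clock: 6.18
position: [0.5235, -0.0994, 0.2746]
orientation: [-2.938, -1.111, -0.002]
ft_force: [-5.8, 1.8, 11.6]
width: 0.008
gripper_force: 6.1
[[np.float64(-0.1446), np.float64(0.1794), np.float64(0.3105), np.float64(1.9081), np.float64(-0.0634), np.float64(1.0624), np.float64(-0.656)], [np.float64(0.5235), np.float64(-0.0994), np.float64(0.2746)], [np.float64(-2.9384), np.float64(-1.1107), np.float64(-0.002)], [np.float64(-5.841), np.float64(1.7857), np.float64(11.5571)]] 6.18
```

The button is fully down at 11.6 N, so I can push along the rails.

```bash
python3 -m crank '[[[-0.005,0,0],0],[[-0.01,0,0],0],[[-0.02,0,0],0],[[-0.03,0,0],0],[[-0.04,0,0],0],[[-0.05,0,0],0],[[-0.06,0,0],0],[[-0.07,0,0],0]]'; python3 st.py
```

```text
clock: 6.85
position: [0.4718, -0.1449, 0.2746]
orientation: [-2.938, -1.112, -0.008]
ft_force: [-1.2, 4.3, 9.6]
width: 0.002
gripper_force: 4.7
[[np.float64(-0.0884), np.float64(0.0949), np.float64(0.3511), np.float64(2.0009), np.float64(-0.0411), np.float64(1.0478), np.float64(-0.5654)], [np.float64(0.4718), np.float64(-0.1449), np.float64(0.2746)], [np.float64(-2.9381), np.float64(-1.1122), np.float64(-0.008)], [np.float64(-1.2021), np.float64(4.2622), np.float64(9.6316)]] 6.85
```

```bash
python3 -m crank '[[[-0.01,0,0],0],[[-0.02,0,0],0],[[-0.028,0,0],0],[[-0.034,0,0],0],[[-0.04,0,0],0],[[-0.044,0,0],0],[[-0.047,0,0],0]]'; python3 st.py
```

```text
clock: 7.43
position: [0.4372, -0.1765, 0.2746]
orientation: [2.937, 1.111, 0.011]
ft_force: [2.0, 2.7, 5.2]
width: 0.009
gripper_force: 2.7
[[np.float64(-0.0467), np.float64(0.0443), np.float64(0.3854), np.float64(2.052), np.float64(-0.0226), np.float64(1.0422), np.float64(-0.4981)], [np.float64(0.4372), np.float64(-0.1765), np.float64(0.2746)], [np.float64(2.9367), np.float64(1.1105), np.float64(0.0106)], [np.float64(2.0354), np.float64(2.7401), np.float64(5.1956)]] 7.43
```

```bash
python3 -m crank '[[[-0.002,0,0.001],0],[[-0.005,0,0.0015],0],[[-0.008,0,0.0015],0],[[-0.008,0,0.0015],0]]'; python3 st.py
```

```text
clock: 7.77
position: [0.4327, -0.1812, 0.2744]
orientation: [2.935, 1.111, 0.017]
ft_force: [3.1, 4.6, 11.7]
width: 0.006
gripper_force: 5.5
[[np.float64(-0.0397), np.float64(0.0376), np.float64(0.3909), np.float64(2.059), np.float64(-0.022), np.float64(1.0377), np.float64(-0.4853)], [np.float64(0.4327), np.float64(-0.1812), np.float64(0.2744)], [np.float64(2.9351), np.float64(1.1109), np.float64(0.017)], [np.float64(3.0919), np.float64(4.6241), np.float64(11.6887)]] 7.77
```

Run:
```python
from h import *
p,d=capture("side"); q=p[130:280,200:400]; cv2.imwrite("pics/side4.png",cv2.resize(q[...,::-1],(800,600),interpolation=cv2.INTER_CUBIC))
```

```text
(no output)
```

View pics/side4.png

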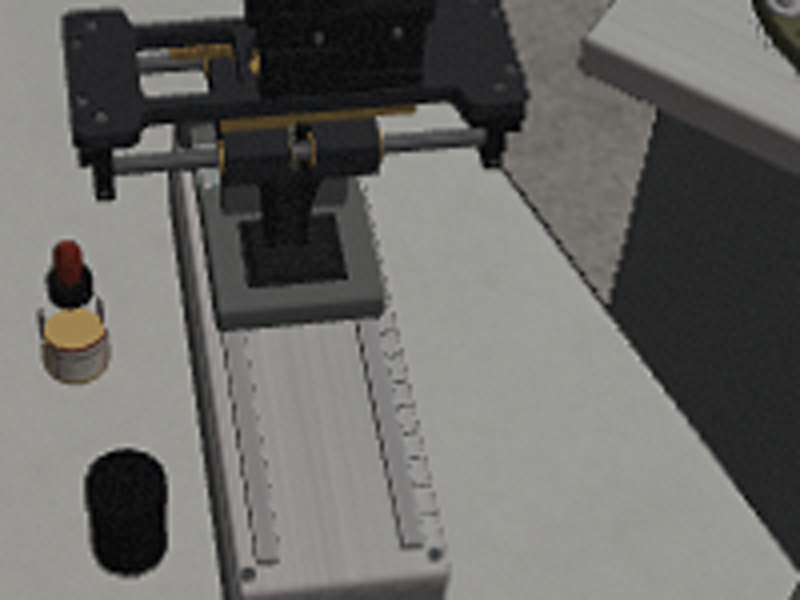

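The carriage has moved most of the way. Its rear lower corners are at crop (218,328) and (384,312), against (248,455) and (428,440) in the earlier crop. I'll compare those and push on gently.

```bash
python3 -c "
from h import *
a=plane('side',[(200+248/4,150+455/4),(200+428/4,150+440/4)],.068);b=plane('side',[(200+218/4,130+328/4),(200+384/4,130+312/4)],.068)
print(np.linalg.norm(b-a,axis=1))"
python3 -m crank '[[[-0.002,0,0],0],[[-0.004,0,0],0],[[-0.006,0,0],0],[[-0.006,0,0],0]]'; python3 st.py
```

```text
[0.11084385 0.11293676]
clock: 8.15
position: [0.4304, -0.1829, 0.2745]
orientation: [2.934, 1.114, 0.026]
ft_force: [12.0, 11.6, 4.0]
width: 0.004
gripper_force: 9.5
[[np.float64(-0.0357), np.float64(0.0323), np.float64(0.3926), np.float64(2.0639), np.float64(-0.0245), np.float64(1.0332), np.float64(-0.476)], [np.float64(0.4304), np.float64(-0.1829), np.float64(0.2745)], [np.float64(2.9339), np.float64(1.114), np.float64(0.0265)], [np.float64(11.9867), np.float64(11.6439), np.float64(4.0049)]] 8.15
```

The force rose to 17 N at 111 mm of travel, so the carriage is at the stop. I'll hold briefly, ease the push and lift straight up.

```bash
python3 -m crank '[[[0,0,0],0],[[0,0,0.001],0],[[0.002,0,0],0],[[0.003,0,-0.006],0],[[0.003,0,-0.014],0],[[0.003,0,-0.03],0],[[0.003,0,-0.05],0]]'; python3 st.py
python3 - <<'E'
from h import *
p,d=capture("side"); P=cloud("side",d); q=p[130:280,200:400]; cv2.imwrite("pics/side5.png",cv2.resize(q[...,::-1],(800,600),interpolation=cv2.INTER_CUBIC))
for uv in ((272,197),(276,198),(280,197),(275,195)): print(uv,P[uv[1],uv[0]].round(4),p[uv[1],uv[0]])
E
```

```text
clock: 8.73
position: [0.4282, -0.1822, 0.3207]
orientation: [-2.936, -1.114, -0.002]
ft_force: [-0.2, -0.3, -0.0]
width: 0.008
gripper_force: 0.0
[[np.float64(-0.0437), np.float64(-0.0223), np.float64(0.3874), np.float64(2.0128), np.float64(0.0074), np.float64(1.1488), np.float64(-0.5048)], [np.float64(0.4282), np.float64(-0.1822), np.float64(0.3207)], [np.float64(-2.9364), np.float64(-1.1143), np.float64(-0.0024)], [np.float64(-0.2112), np.float64(-0.2871), np.float64(-0.0347)]] 8.73
(272, 197) [ 0.456  -0.1647  0.0973] [18 18 19]
(276, 198) [ 0.451  -0.1591  0.0933] [16 16 17]
(280, 197) [ 0.4468 -0.1533  0.096 ] [12 12 16]
(275, 195) [ 0.4489 -0.1628  0.0973] [23 20 22]
```

View pics/side5.png

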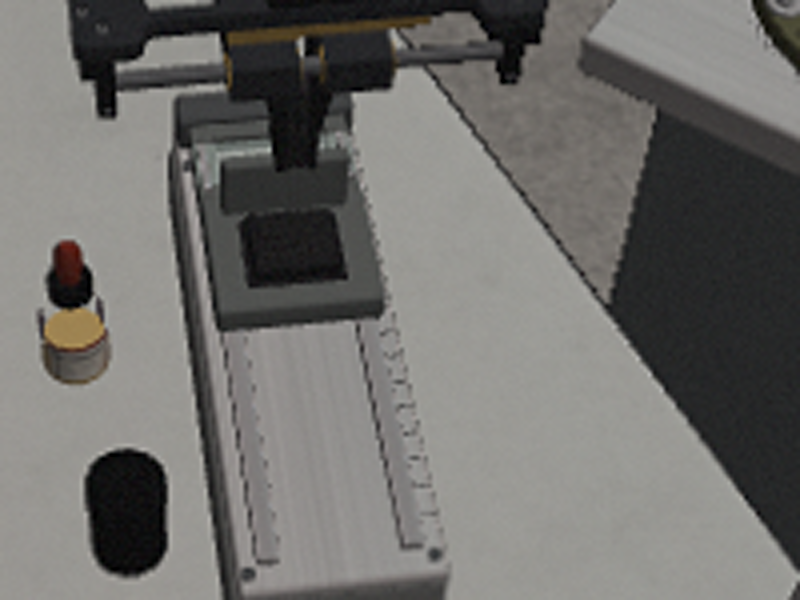

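The button now stands proud at crop (295,245), with its top at about 0.097 m. The carriage sits at the stop, the fingers are clear above, and the bottle and canister haven't moved. I'll do one last numeric check of button height and dish position before handing in.

```bash
python3 -m crank '[[[0,0,0],0],[[0,0,0],0]]' >/dev/null
python3 - <<'E'
from h import *
p,d=capture("side"); P=cloud("side",d)[187:197,264:283]; z=np.nanmedian(P.reshape(-1,3),0); print("button",z)
deck=cloud("side",d)[204:207,262:285].reshape(-1,3); print("deck",np.nanmedian(deck,0)[2])
print(telemetry.sense()["ft_force"])
if z[2]>.0955: print(r.hand_in())
E
```

```text
button [ 0.44544185 -0.16960757  0.09915455]
deck 0.08965840442395279
[-0.09633014 -0.22485389  0.03821257]
the job is handed in; nothing more can be done
None
```

The job is handed in: the carriage is at the end stop (about 111 mm of travel measured), the lock button has sprung back up (9.5 mm above the deck), the arm is clear, and the bottle and canister look unmoved; I did not re-measure the dish.

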